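# Set and lock the burr dial of the nut mill

### The job

Set the nut mill for almonds: with the lock lever still open, turn the burr dial clockwise until it comes up against its stop, then back it off exactly four clicks anticlockwise. Then swing the lock lever clockwise fully home, so that its jaw points at the dial, let go, and leave the dial on its fourth click. Leave the jam jar, the brush and the small dosing cup on the mill where they are.

Things in the scene. Friction and masses are not known exactly. Their poses are not given: they have to be found in the camera images.
- dial_grip (a point): On the burr dial's vertical axis, 31 mm above the mill's top plate, the height to grip. Dial: ribbed steel skirt 60 mm across, 8 mm high; on it a black upright bar grip 16 mm thick, 50 mm long, top 48 mm above the plate. z up; the bar's length lies along this frame's y, its thickness along x; +y is the pointer end. The frame turns with the dial.
- dial_pointer (a point): Pointer end of the dial's bar grip, on its top edge, 25 mm from the axis, 48 mm above the top plate: marked by a white line on the bar and a white mark on the skirt. At the stop it faces the broad black mark on the plate, on the hopper side; thinner marks follow at each click.
- dial (a joint): Dial angle, rad. 0 = hard stop; clockwise (from above) lowers it to 0, anticlockwise (backing off) raises it, up to 4.89. One click is 20 degrees (0.349 rad), so 4 clicks is 1.396. A sprung ball holds the dial in each notch with about 0.05 N m and draws it in from either side once within about a third of a click. Starts 2.5 to 8 clicks from the stop.
- lever_post (a point): Axis of the upright black round post (18 mm diameter) at the free end of the dial's lock lever, 40 mm above the mill's top plate; the post stands from 10 to 62 mm above the plate. It travels in a level arc of 60 mm radius about lever_pivot.
- lever_pivot (a point): Point on the vertical pivot axis of the lock lever, 40 mm above the mill's top plate and 75 mm from the dial's axis, on the side away from the hopper. Its frame is fixed to the mill: z up, +y towards the dial and the hopper.
- lever (a joint): Angle of the flat steel lock lever, rad; grows as it swings clockwise from above. 0 = fully open (post out to the side); 1.22 = its end stop, locked: the post lies straight away from the dial and the short jaw at the other end points at the dial's skirt. Stays where left (0.08 N m of friction). Starts between 0 and 0.35.
- mill: The nut mill, fixed: white housing 200 (x) by 400 mm (y), flat steel top plate 110 mm above the table. Origin at the centre of its underside; +y points along its length to the end with the steel hopper (centre 125 mm along +y, 130 mm across, top 270 mm above the table); the dial is at y = -30 mm, the lever's pivot at y = -105 mm.
- jam: Bystander, not to be disturbed: closed amber glass jam jar, 66 mm across, 100 mm tall, on the table to the left of the mill.
- brush: Bystander, not to be disturbed: brush with a wooden handle lying on the table to the right of the mill.
- cup: Bystander, not to be disturbed: small steel dosing cup, 36 mm across, 30 mm tall, standing on the mill's top plate near its far edge, between dial and hopper.

How it is judged (in metres and radians):
On the way, in this order (a step that is already met when the one before it is completed fails the run):
1. the dial is turned against its stop, the lever still open (value of joint dial below 0.1 rad and value of joint lever below 0.6 rad), for 0.2 s.
2. the dial is backed off four clicks, the lever still open (value of joint dial between 1.2763 and 1.5163 rad and velocity of joint dial between -0.1 and 0.1 rad/s and value of joint lever below 0.6 rad), for 0.3 s.
3. the lock lever is swung home with the dial still on its fourth click (value of joint lever above 1.12 rad and value of joint dial between 1.2763 and 1.5163 rad), for 0.2 s.
At the end, for the whole second after the job is handed in: The dial rests on the fourth click from its stop (1.396 rad, within 0.12 rad, about a third of a click) and the lock lever is fully home (beyond 1.12 rad of its 1.22), both at rest (all of step 3 and velocity of joint dial between -0.1 and 0.1 rad/s and velocity of joint lever between -0.1 and 0.1 rad/s); the robot touches nothing.
It fails at once if a bystander is moved more than 30 mm (distance of any of jam, brush, cup from where it was at the start of the episode above 0.03 m).
It fails at once if the jam jar or the dosing cup is tipped over (angle between any of jam, cup's own z axis and vertical above 0.6 rad).
It also fails if it takes over 64 s, if anything falls off the work surface, if the arm or the gripper's body presses on something with over 40 N, if the wrist force passes 120 N, or if a joint passes its speed limit or range.

### The arm

A 7-joint arm with a two-finger parallel gripper is mounted at the origin on the work surface. World frame = base frame: x ahead of the robot, y to its left, z up, the work surface at z = 0. Lengths are in m, angles in degrees, forces in N, time in s.
With the tool pointing down it reaches from about 0.425 to 0.95 m from the base axis. Payload 4.7 kg.
Tool frame: the origin (TCP) lies at the very end of the fingers, on their centre line; the grasp point (between the pads) lies 19 mm behind it (ctrl.grasp_offset is the z of the grasp point in the tool frame, in m); z points along the fingers, y is the direction in which the jaws open and shut (so a half turn about z gives the same grasp; the last joint's range is limited). The gripper opens to 85 mm and grips with 20 to 120 N. Pads are 22 mm wide; open, the fingers measure 114 mm over their backs; the gripper's body (76 mm by 85 mm) begins 54 mm behind the grasp point. The pads swing forward as they close: fully open they stand 13 mm farther back than shut.
Start: joints at [72.485, 26.849, -2.785, 87.806, 1.381, 65.374, -4.715], TCP at [0.185, -0.649, 0.231] pointing down, gripper open.
Joint ranges: [-148.3, 148.3], [-19.14, 114.17], [-79.39, 73.82], [5.75, 140.21], [-59.74, 239.74], [12.07, 113.84], [-152.46, 152.46]. Speed limits (degrees/s): [147.25, 147.25, 180, 180, 180, 180, 180].

### API

Orientations are given as a 3x3 rotation matrix whose columns are the frame's x, y, z axes.
In Python, from bench import ctrl, vision, close_job gives the robot as it stands.
- The arm moves only by the tool move_arm, never from a script. Its argument "moves" is a list that holds one entry, the list of rows, each a list of 7 numbers: the opening, from -1 (shut) to 1 (fully open), then the shift along the tool's x, y, z in units of 40 mm (1.0 is 40 mm), then the turn, a rotation vector about the tool's x, y, z in units of 5 degrees (1.0 is 5 degrees). In form: [[[claw, tx, ty, tz, ax, ay, az], ...]]. A call has 1 to 10 rows; each row is the pose to reach, as a shift and turn from the pose commanded when the call began, along the tool's axes at that moment; what a row does not reach only later rows make up. A row lasts 1/10 s, in which the tool goes at most 50 mm and 8.59 degrees, less where a joint would pass 70% of its speed; a pose out of reach is approached as far as the arm can. A call with a gripper value outside its range is refused whole. The fingers move at their own pace and stop on an object; "grip_force" is the grip in N (left out, the last holds). Time passes only in rows, so rows that repeat a pose let the fingers close. It gives the time, the measured TCP pose, the force and the opening at its end, in the units of the state.
- ctrl.observe(): the state, without advancing time (a new reading comes with each control period).
- vision.read_camera(name): name is "scene" or "top"; returns a dict with "image" (400x640x3 uint8, red, green, blue), "mtx" (3x3 intrinsics, pixels), "extrinsics" (4x4, takes a point from camera to world coordinates). Camera axes: x right, y down, z forward; pixel columns grow to the right and rows downward; lengths in m; the calibration is good to about 2 mm. A picture is of the moment at which its call begins. There is no depth.
- close_job(): hands the job in, once; it reports no verdict.
The state is a dict: "clock": time; "joint_pos": joint angles; "joint_velocities": joint speeds; "effort": joint torques, N m; "eef_pos": TCP position; "orientation": TCP orientation; "ft_force": force on the tool from outside, world axes, zero at the start; "ft_torque": the same for the moment, N m; "gripper_width": finger opening in m.
Only numpy, scipy, OpenCV 4.12 (cv2) and the standard library are available. Lean on these libraries where they do the work, as an engineer would, in place of code of your own. Each camera call takes 0.05 s, during which the arm holds its last target. There are 200 camera calls.

## Working session

There is one attempt and no reset: what is moved stays moved. The work goes in short steps, Python scripts to look and compute and a tool call to move; the robot and the scene stay as the last step left them, time stands still between calls to the robot, and variables do not carry over. Pictures are saved under pics/ and viewed, about 8 in all and at most 12, crops included, and the job is handed in when it is done.

Besides the shell and the picture viewer there is one more tool, called as name(argument=value, ...) on one line, values as JSON. move_arm: Moves the arm, as the interface text tells. Its arguments: {"type":"object","properties":{"moves":{"type":"array","items":{"type":"array","items":{"type":"array","items":{"type":"number"}}}},"grip_force":{"type":"number"}},"required":["moves"]}

```bash
mkdir -p pics; ls; python3 - <<'E'
from bench import ctrl, vision
import cv2, numpy as np
for n in ["scene","top"]:
    r=vision.read_camera(n); cv2.imwrite(f"pics/{n}0.png",r["image"][:,:,::-1])
    np.savez(f"pics/{n}0.npz",**r)
    print(n,np.round(r["mtx"],1).tolist(),np.round(r["extrinsics"],3).tolist())
s=ctrl.observe(); print(s, ctrl.grasp_offset)
E
```

```text
pics
scene [[467.2, 0.0, 320.8], [0.0, 467.2, 207.4], [0.0, 0.0, 1.0]] [[-0.488, 0.614, -0.62, 1.302], [0.873, 0.359, -0.332, 0.358], [0.019, -0.703, -0.711, 0.916], [0.0, 0.0, 0.0, 1.0]]
top [[494.1, 0.0, 311.5], [0.0, 494.1, 201.7], [0.0, 0.0, 1.0]] [[-0.013, -0.994, 0.109, 0.442], [-1.0, 0.014, 0.007, -0.021], [-0.008, -0.109, -0.994, 1.536], [0.0, 0.0, 0.0, 1.0]]
{'clock': 0.1, 'joint_pos': array([72.48531405, 26.89201926, -2.78531219, 87.86849724,  1.38201236,
       65.37353097, -4.7134162 ]), 'joint_velocities': array([-0.00912019, -0.16950185,  0.04356554, -0.19004872, -0.00465992,
       -0.02110843, -0.08991426]), 'effort': array([ 7.59930517e-04, -5.11514139e+01, -4.65095672e-02, -2.38389748e+01,
        1.08928586e-02,  4.40430682e-03, -1.31596877e-05]), 'eef_pos': array([ 0.18432925, -0.64879302,  0.23036228]), 'orientation': array([[ 9.61913413e-01,  2.73353774e-01, -5.47771827e-04],
       [ 2.73354314e-01, -9.61911974e-01,  1.66533632e-03],
       [-7.16823118e-05, -1.75164513e-03, -9.99998463e-01]]), 'ft_force': array([ 0.6712751 , -0.12771105, -0.38452886]), 'ft_torque': array([0.04096365, 0.00865414, 0.00405086]), 'gripper_width': 0.08555101457295639} -0.0187
```

View pics/scene0.png

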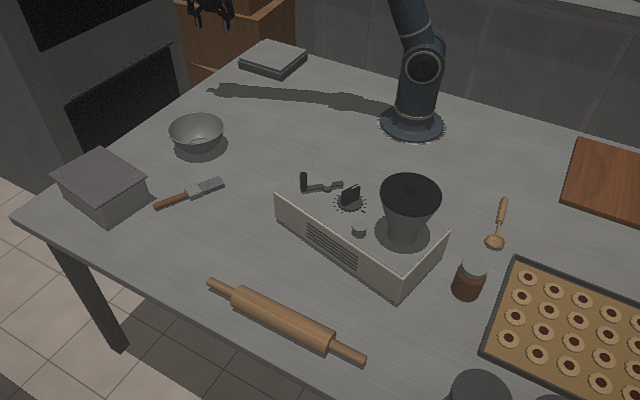

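View pics/top0.png

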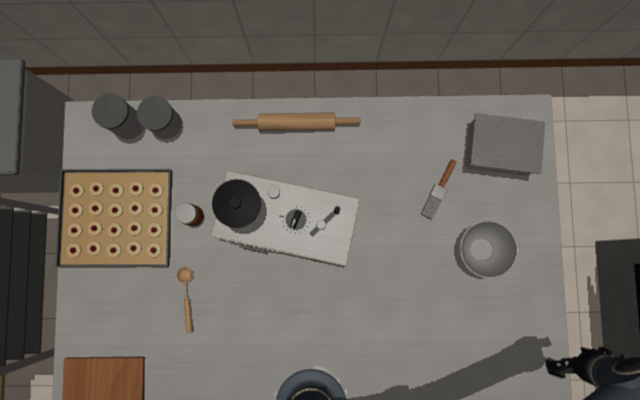

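The top view shows the hopper at (237,204), cup (273,191), dial (296,219), lever pivot (321,226) and post (337,210). In the scene view the dial is at (349,198) and the post at (304,181). Next I crop closer.

```bash
python3 - <<'E'
import cv2, numpy as np
a=np.load("pics/top0.npz")["image"][180:270,255:365,::-1]
b=np.load("pics/scene0.npz")["image"][160:250,270:380,::-1]
f=lambda i:cv2.resize(i,None,fx=5.4,fy=5.4,interpolation=cv2.INTER_CUBIC)[:,:]
a,b=f(a),f(b)
cv2.imwrite("pics/crop0.png",cv2.resize(np.vstack([a,b]),None,fx=.61,fy=.61) if 0 else a)
cv2.imwrite("pics/crop1.png",b)
E
```

```text
(no output)
```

View pics/crop0.png

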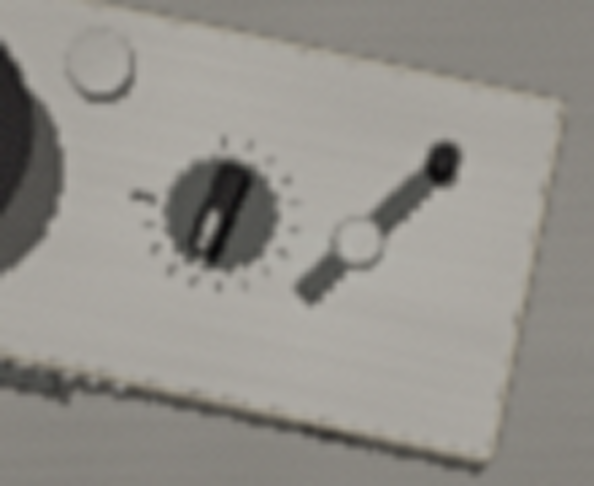

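View pics/crop1.png

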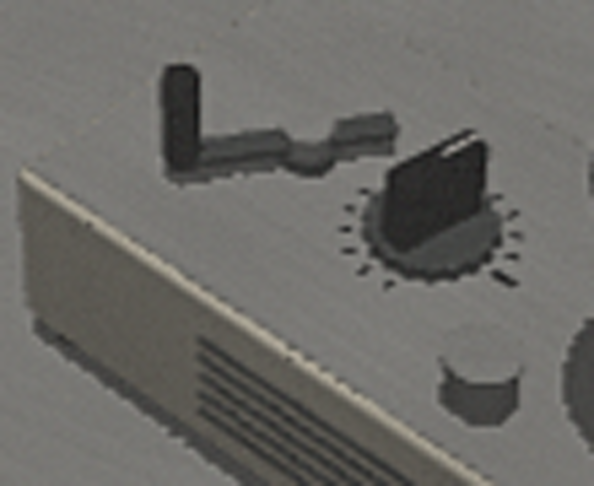

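The crops show the dial's skirt centre at about top (296,219). The pointer's white line is on the end facing the robot, and the stop mark is on the hopper side. The post top is at top (337.5,208) and scene (303,173).

```bash
cat > h.py <<'E'
import numpy as np, cv2
def ray(r,p):
    E=r["extrinsics"]; d=E[:3,:3]@np.linalg.inv(r["mtx"])@np.array([p[0],p[1],1.]); return E[:3,3],d/np.linalg.norm(d)
def plane(r,p,z):
    o,d=ray(r,p); return o+d*(z-o[2])/d[2]
def tri(r1,p1,r2,p2):
    o1,d1=ray(r1,p1);o2,d2=ray(r2,p2)
    t=np.linalg.lstsq(np.c_[d1,-d2],o2-o1,rcond=None)[0]
    a,b=o1+d1*t[0],o2+d2*t[1]; return (a+b)/2,np.linalg.norm(a-b)
c0=lambda x,y:(255-.5+.5/5.4+x/5.4,180-.4+y/5.4)
c1=lambda x,y:(270-.4+x/5.4,160-.4+y/5.4)
E
python3 - <<'E'
from h import *
T=np.load("pics/top0.npz");S=np.load("pics/scene0.npz")
np.set_printoptions(precision=4,suppress=True)
for n,a,b in [("post top",(446,153),(180,70)),("corner",(563,100),(22,172)),("stopmark",(143,196),(505,278)),("skirt c",(222,213),(433,228)),("cup top",(100,62),(483,352)),("pivot top",(358,241),(308,150)),("bar ptr end top",(205,255),(478,140)),("post base",(443,168),(183,170))]:
    print(n,*tri(T,c0(*a),S,c1(*b)))
print("skirt@.118",plane(T,c0(222,213),.118),"pivot@.12",plane(T,c0(358,241),.125),"post@.172",plane(T,c0(446,153),.172),plane(S,c1(180,70),.172))
print("mark@.11",plane(T,c0(143,196),.11))
im=T["image"]; hsv=cv2.cvtColor(im,cv2.COLOR_RGB2HSV)
m=((hsv[...,2]>140)&(np.arange(640)[None]>205)&(np.arange(640)[None]<365)&(np.arange(400)[:,None]>165)&(np.arange(400)[:,None]<275)).astype(np.uint8)
m=cv2.morphologyEx(m,cv2.MORPH_OPEN,np.ones((5,5)))
c=max(cv2.findContours(m,0,2)[0],key=cv2.contourArea); B=cv2.boxPoints(cv2.minAreaRect(c))
P=np.array([plane(T,p,.11) for p in B]); print(B,P, np.linalg.norm(P-np.roll(P,1,0),axis=1))
E
```

```text
post top [ 0.5735 -0.0828  0.1738] 0.0005628390289300201
corner [ 0.6076 -0.149   0.1074] 0.00010703277646990025
stopmark [0.5587 0.0769 0.1103] 0.0010536304962848989
skirt c [0.5487 0.0351 0.1123] 6.338966294025265e-05
cup top [0.6279 0.0973 0.1378] 0.0011278391889164774
pivot top [ 0.5328 -0.0379  0.1136] 0.000886913969923056
bar ptr end top [0.524  0.0426 0.1505] 3.0076725247948788e-05
post base [ 0.5714 -0.0835  0.1104] 0.0002543147931906381
skirt@.118 [0.5482 0.0348 0.118 ] pivot@.12 [ 0.5319 -0.0373  0.125 ] post@.172 [ 0.5735 -0.0826  0.172 ] [ 0.5719 -0.0841  0.172 ]
mark@.11 [0.5585 0.0774 0.11  ]
[[211.2292 236.2634]
 [225.5268 169.5415]
 [359.8585 198.3268]
 [345.561  265.0488]] [[ 0.5023  0.2795  0.11  ]
 [ 0.6969  0.2394  0.11  ]
 [ 0.6066 -0.1518  0.11  ]
 [ 0.415  -0.1064  0.11  ]] [0.3956 0.1987 0.4014 0.1969]
```

Everything agrees with the given sizes:

| Quantity | Measured | Expected |
|---|---|---|
| Plate height | 0.110 m | 0.110 m |
| Pivot to dial | 74 mm | 75 mm |
| Post radius | 61 mm | 60 mm |
| Mill yaw | +y at 77.3° | not given |

The dial is at (0.5485, 0.0353) with the pointer at about 163°, roughly 4 clicks from the stop. The lever is at about 0.27 rad. I'll start the move.

move_arm(moves=[[[1,0.8,-0.84,0,0,0,-1.6],[1,1.6,-1.68,0,0,0,-3.2],[1,2.4,-2.52,0,0,0,-4.8],[1,3.2,-3.36,0,0,0,-6.4],[1,4.0,-4.2,0,0,0,-8],[1,4.8,-5.04,0,0,0,-9.6],[1,5.6,-5.88,0,0,0,-11.2],[1,6.4,-6.72,0,0,0,-12.8],[1,7.2,-7.56,0,0,0,-14.4],[1,8,-8.4,0,0,0,-16]]], grip_force=50)

```text
clock: 1.1
eef_pos: [0.4008, -0.2369, 0.2312]
orientation: [[-0.108, 0.994, -0.0], [0.994, 0.108, -0.0], [-0.0, -0.0, -1.0]]
ft_force: [0.6, 0.3, -0.1]
gripper_width: 0.0856
```

```bash
cat > d.py <<'E'
import sys; from bench import ctrl; import numpy as np
np.set_printoptions(precision=4,suppress=True)
def delta(x,y,z,ang=None):
    s=ctrl.observe(); R=s["orientation"]; a=np.degrees(np.arctan2(R[1,0],R[0,0]))
    print("t",s["clock"],"tcp",s["eef_pos"],"xang",round(a,2),"zax",R[:,2],"q",s["joint_pos"],"F",s["ft_force"],"T",s["ft_torque"],"w",s["gripper_width"])
    print("shift units",R.T@(np.array([x,y,z])-s["eef_pos"])/.04, "turn units", None if ang is None else -((ang-a+180)%360-180)/5)
if __name__=="__main__": delta(*map(float,sys.argv[1:]))
E
python3 d.py .5485 .0353 .21 160
```

```text
t 1.1 tcp [ 0.4008 -0.2369  0.2312] xang 96.17 zax [-0.0001 -0.0004 -1.    ] q [ 52.5537   9.348  -30.1175 113.8211   5.5308  58.1934  26.0191] F [ 0.6328  0.3001 -0.1241] T [-0.0036 -0.0532 -0.004 ] w 0.08561428222156824
shift units [6.3682 4.4037 0.528 ] turn units -12.765399818511957
```

move_arm(moves=[[[1,0.8,0.55,0,0,0,-1.6],[1,1.6,1.1,0,0,0,-3.2],[1,2.4,1.65,0,0,0,-4.8],[1,3.2,2.2,0,0,0,-6.4],[1,4.0,2.75,0,0,0,-8],[1,4.8,3.3,0,0,0,-9.6],[1,5.6,3.85,0.2,0,0,-11.2],[1,6.37,4.4,0.5,0,0,-12.8],[1,6.37,4.4,0.5,0,0,-12.8],[1,6.37,4.4,0.5,0,0,-12.8]]])

```text
clock: 2.1
eef_pos: [0.5491, 0.0333, 0.2105]
orientation: [[-0.939, 0.343, -0.002], [0.343, 0.939, 0.0], [0.002, -0.0, -1.0]]
ft_force: [0.2, -0.5, 0.4]
gripper_width: 0.0856
```

```bash
python3 d.py .5485 .0353 .124 160; python3 - <<'E'
from bench import vision
import cv2, numpy as np
r=vision.read_camera("scene"); np.savez("pics/s1.npz",**r)
a=r["image"][110:260,230:430,::-1]
cv2.imwrite("pics/s1.png",cv2.resize(a,None,fx=4,fy=4,interpolation=cv2.INTER_CUBIC))
E
```

```text
t 2.1 tcp [0.5491 0.0333 0.2105] xang 159.91 zax [-0.002   0.0003 -1.    ] q [ 28.7257  22.9851 -46.9507 104.3448  18.9894  60.995   44.5532] F [ 0.1988 -0.5394  0.4279] T [-0.0271  0.0544 -0.0451] w 0.08555430763890905
shift units [0.027  0.0418 2.1619] turn units -0.01721896891177721
```

View pics/s1.png

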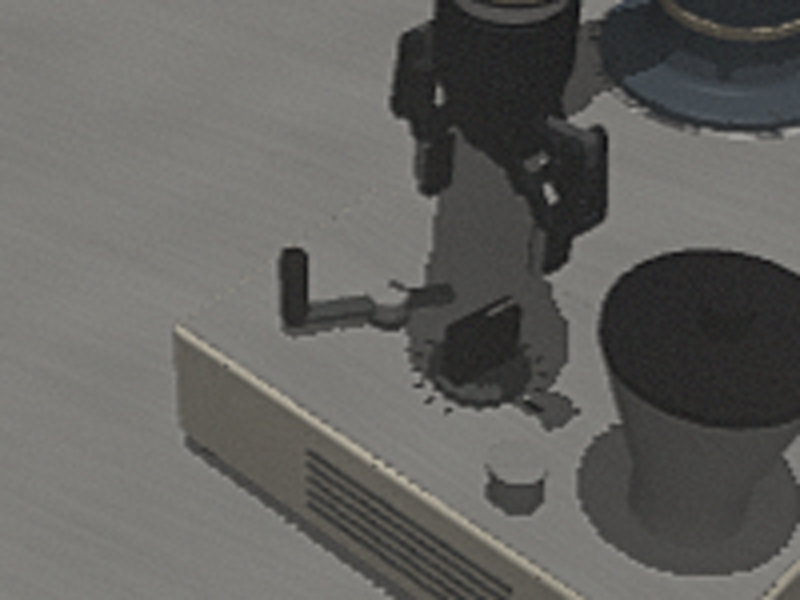

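The fingers straddle the bar, the pointer still faces the robot, and the cup and hopper are clear. Now I descend and close.

move_arm(moves=[[[1,0.03,0.04,0.4,0,0,0],[1,0.03,0.04,0.9,0,0,0],[1,0.03,0.04,1.4,0,0,0],[1,0.03,0.04,1.8,0,0,0],[1,0.03,0.04,2.1,0,0,0],[1,0.03,0.04,2.1,0,0,0],[-1,0.03,0.04,2.1,0,0,0],[-1,0.03,0.04,2.1,0,0,0],[-1,0.03,0.04,2.1,0,0,0],[-1,0.03,0.04,2.1,0,0,0]]], grip_force=50)

```text
clock: 3.15
eef_pos: [0.5494, 0.0348, 0.1279]
orientation: [[-0.939, 0.344, 0.001], [0.344, 0.939, -0.0], [-0.001, 0.0, -1.0]]
ft_force: [0.0, -0.5, -0.3]
gripper_width: 0.028
```

move_arm(moves=[[[-1,0,0,0,0,0,0],[-1,0,0,0,0,0,0],[-1,0,0,0,0,0,0]]])

```text
clock: 3.45
eef_pos: [0.5495, 0.0358, 0.128]
orientation: [[-0.939, 0.344, 0.001], [0.344, 0.939, 0.001], [-0.001, 0.002, -1.0]]
ft_force: [-0.8, 2.7, 2.9]
gripper_width: 0.0153
```

```bash
python3 d.py .5485 .0353 .124 77
```

```text
t 3.45 tcp [0.5495 0.0358 0.128 ] xang 159.89 zax [ 0.0014  0.0012 -1.    ] q [ 25.3759  28.4217 -43.7536 109.1103  24.5914  52.1038  39.4981] F [-0.8401  2.7155  2.9194] T [ 0.5961  0.0584 -0.1541] w 0.015306542012674285
shift units [ 0.0184 -0.0202  0.0995] turn units 16.577471880209025
```

move_arm(moves=[[[-1,0,0,0,0,0,1],[-1,0,0,0,0,0,2.4],[-1,0,0,0,0,0,3.8],[-1,0,0,0,0,0,5.2],[-1,0,0,0,0,0,6.6],[-1,0,0,0,0,0,8],[-1,0,0,0,0,0,9.4],[-1,0,0,0,0,0,10.8],[-1,0,0,0,0,0,12],[-1,0,0,0,0,0,13]]])

```text
clock: 4.45
eef_pos: [0.5501, 0.0365, 0.128]
orientation: [[-0.083, 0.997, 0.003], [0.997, 0.083, 0.002], [0.002, 0.003, -1.0]]
ft_force: [2.4, 3.4, 2.0]
gripper_width: 0.0152
```

```bash
python3 d.py .5485 .0353 .124 77
```

```text
t 4.45 tcp [0.5501 0.0365 0.128 ] xang 94.76 zax [ 0.003   0.0019 -1.    ] q [ 14.0484  24.6507 -28.3031 109.6934  15.067   49.1057 -17.2229] F [2.3634 3.3788 2.0129] T [ 0.95   -0.2573  0.3575] w 0.01518291531489943
shift units [-0.0265 -0.0427  0.0993] turn units 3.552885743918341
```

move_arm(moves=[[[-1,0,0,0,0,0,0.7],[-1,0,0,0,0,0,1.4],[-1,0,0,0,0,0,2.1],[-1,0,0,0,0,0,2.7],[-1,0,0,0,0,0,3.2],[-1,0,0,0,0,0,3.6],[-1,0,0,0,0,0,3.9],[-1,0,0,0,0,0,3.9],[-1,0,0,0,0,0,3.9]]])

```text
clock: 5.35
eef_pos: [0.5504, 0.0363, 0.128]
orientation: [[0.247, 0.969, 0.004], [0.969, -0.247, 0.001], [0.002, 0.003, -1.0]]
ft_force: [2.9, 4.0, 1.4]
gripper_width: 0.0152
```

```bash
python3 d.py .5485 .0353 .124 77
```

```text
t 5.35 tcp [0.5504 0.0363 0.128 ] xang 75.7 zax [ 0.0037  0.0008 -1.    ] q [ 10.6361  23.9107 -23.8664 109.8779  12.6399  48.5328 -34.1004] F [2.9413 4.0331 1.3649] T [ 0.857  -0.4788  1.1066] w 0.015245045914764579
shift units [-0.036  -0.0392  0.0997] turn units -0.2607101537811502
```

move_arm(moves=[[[-1,0,0,0,0,0,0.3],[-1,0,0,0,0,0,0.6],[-1,0,0,0,0,0,0.6],[-1,0,0,0,0,0,0.6]]])

```text
clock: 5.75
eef_pos: [0.5503, 0.0359, 0.1281]
orientation: [[0.298, 0.955, 0.004], [0.955, -0.298, 0.0], [0.001, 0.003, -1.0]]
ft_force: [2.9, 3.6, 3.2]
gripper_width: 0.0155
```

```bash
python3 d.py .5485 .0353 .124 77
```

```text
t 5.75 tcp [0.5503 0.0359 0.1281] xang 72.66 zax [ 0.0035  0.0003 -1.    ] q [ 10.1137  23.7922 -23.1512 109.9114  12.2589  48.4754 -36.7603] F [2.8953 3.6337 3.2286] T [ 0.8305 -0.5975  1.7695] w 0.01551695136104027
shift units [-0.0277 -0.0384  0.102 ] turn units -0.8682184282235028
```

The stop is reached. The torque rises linearly below about 78°, which matches the expected 77.3°. Now I back off 80° to a tool heading of about 156–157°.

move_arm(moves=[[[-1,0,0,0,0,0,-0.6],[-1,0,0,0,0,0,-1.5],[-1,0,0,0,0,0,-2.7],[-1,0,0,0,0,0,-4],[-1,0,0,0,0,0,-5.4],[-1,0,0,0,0,0,-6.8],[-1,0,0,0,0,0,-8.2],[-1,0,0,0,0,0,-9.6],[-1,0,0,0,0,0,-11],[-1,0,0,0,0,0,-12]]])

```text
clock: 6.75
eef_pos: [0.55, 0.0357, 0.128]
orientation: [[-0.674, 0.738, 0.002], [0.738, 0.674, 0.003], [0.0, 0.003, -1.0]]
ft_force: [2.8, 4.6, 3.9]
gripper_width: 0.0153
```

move_arm(moves=[[[-1,0,0,0,0,0,-1],[-1,0,0,0,0,0,-2],[-1,0,0,0,0,0,-3],[-1,0,0,0,0,0,-3.8],[-1,0,0,0,0,0,-4.4],[-1,0,0,0,0,0,-4.8],[-1,0,0,0,0,0,-4.8],[-1,0,0,0,0,0,-4.8],[-1,0,0,0,0,0,-4.8],[-1,0,0,0,0,0,-4.8]]])

```text
clock: 7.75
eef_pos: [0.5499, 0.0356, 0.128]
orientation: [[-0.915, 0.404, 0.002], [0.404, 0.915, 0.002], [-0.001, 0.003, -1.0]]
ft_force: [1.4, 4.0, 5.0]
gripper_width: 0.0151
```

```bash
python3 d.py .5485 .0353 .124 157.3
```

```text
t 7.75 tcp [0.5499 0.0356 0.128 ] xang 156.19 zax [ 0.0022  0.0023 -1.    ] q [ 24.7267  28.1267 -42.7542 109.1214  23.9034  51.8057  36.4477] F [1.4319 4.0388 5.0235] T [ 0.979  -0.5227  0.0557] w 0.01511999615573855
shift units [ 0.0289 -0.0225  0.0998] turn units -0.22268498868243683
```

move_arm(moves=[[[-0.3,0,0,0,0,0,0],[0.3,0,0,0,0,0,0],[0.6,0,0,0,0,0,0],[0.6,0,0,0,0,0,0],[0.6,0,0,-0.4,0,0,0],[0.6,0,0,-1,0,0,0],[0.6,0,0,-1.8,0,0,0],[0.6,-0.4,-0.6,-2.4,0,0,0],[0.6,-1.2,-1.5,-2.5,0,0,0],[0.6,-1.8,-2.4,-2.5,0,0,0]]])

```text
clock: 8.75
eef_pos: [0.5782, -0.0833, 0.2305]
orientation: [[-0.916, 0.4, 0.005], [0.4, 0.916, -0.001], [-0.005, 0.001, -1.0]]
ft_force: [0.8, -0.1, 0.2]
gripper_width: 0.0684
```

move_arm(moves=[[[0.6,-0.3,-0.7,0,0,0,0],[0.6,-0.6,-1.4,0,0,0,0],[0.6,-0.9,-2,0,0,0,0],[0.6,-0.9,-2,0,0,0,0]]])

```text
clock: 9.15
eef_pos: [0.577, -0.1754, 0.2279]
orientation: [[-0.913, 0.408, 0.0], [0.408, 0.913, -0.002], [-0.001, -0.002, -1.0]]
ft_force: [-1.4, 0.2, 0.3]
gripper_width: 0.0678
```

```bash
python3 d.py .573 -.083 .21 157.3; python3 - <<'E'
from bench import vision
import cv2, numpy as np
o=[]
for n,(x,y) in {"top":(255,180),"scene":(280,155)}.items():
    r=vision.read_camera(n); np.savez(f"pics/{n}2.npz",**r)
    o.append(cv2.resize(r["image"][y:y+90,x:x+110,::-1],None,fx=3.6,fy=3.6*1.5,interpolation=cv2.INTER_CUBIC) if 0 else cv2.resize(r["image"][y:y+90,x:x+90,::-1],None,fx=4.4,fy=4.4,interpolation=cv2.INTER_CUBIC))
cv2.imwrite("pics/c2.png",np.hstack(o))
E
```

```text
t 9.15 tcp [ 0.577  -0.1754  0.2279] xang 155.9 zax [ 0.     -0.0023 -1.    ] q [ 43.9335  25.9254 -42.3675  96.5546  19.1258  64.9457  62.1192] F [-1.3901  0.247   0.2885] T [-0.0498 -0.0103  0.0133] w 0.06783596731064113
shift units [1.0349 2.0695 0.4411] turn units -0.2803804196139879
```

View pics/c2.png

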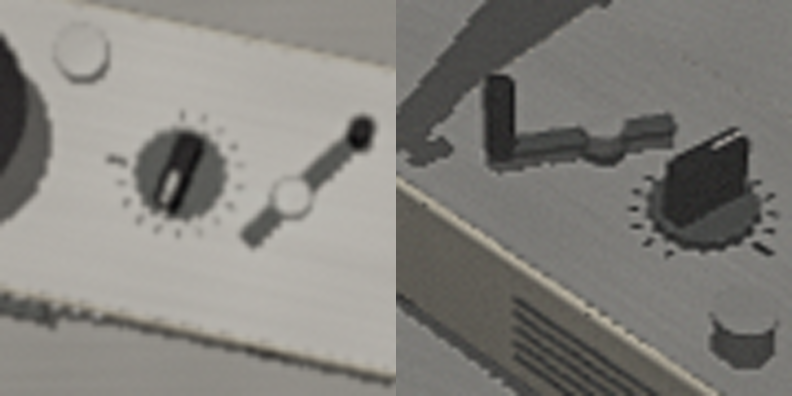

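The dial pointer again faces the robot side and the lever is still open at its start position. The arm is clear. I'll check the angle numerically.

```bash
cat > ang.py <<'E'
from h import *
def ang(r):
    g=cv2.cvtColor(r["image"],cv2.COLOR_RGB2GRAY)[195:243,272:322]
    g=cv2.resize(g,None,fx=8,fy=8,interpolation=cv2.INTER_CUBIC); out=[]
    cx=np.array([296.1-272+.5,219.0-195+.5])*8
    Y,X=np.mgrid[:g.shape[0],:g.shape[1]]; D=np.hypot(X-cx[0],Y-cx[1])
    for th in (45,55):
        p=np.argwhere((g<th)&(D<80))[:,::-1].astype(np.float32)
        v=cv2.PCACompute(p,None)[1][0]; v=v*np.sign(v[1]); m=p.mean(0)/8+[271.5,194.5]
        A,B=plane(r,m,.158),plane(r,m+v*8,.158); d=B-A
        out.append((th,len(p),round(float((np.degrees(np.arctan2(d[1],d[0])))%360),1)))
    w=np.argwhere((g>110)&(D<75))[:,::-1]; m=w.mean(0)/8+[271.5,194.5]
    d=plane(r,m,.15)-[.5487,.0355,.15]; out.append(("white",len(w),round(float(np.degrees(np.arctan2(d[1],d[0]))),1)))
    return out
E
python3 - <<'E'
from ang import *
for n in ("top0","top2"): print(n,ang(np.load(f"pics/{n}.npz")))
E
```

```text
top0 [(45, 4574, 164.4), (55, 5664, 160.6), ('white', 698, 161.5)]
top2 [(45, 4015, 167.0), (55, 5168, 162.4), ('white', 907, 176.6)]
```

```bash
python3 - <<'E'
import cv2,numpy as np
o=[cv2.resize(np.load(f"pics/top{i}.npz")["image"][202:236,279:313,::-1],(400,400),interpolation=cv2.INTER_CUBIC) for i in (0,2)]
cv2.imwrite("pics/cmp.png",np.hstack(o))
E
```

```text
(no output)
```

View pics/cmp.png

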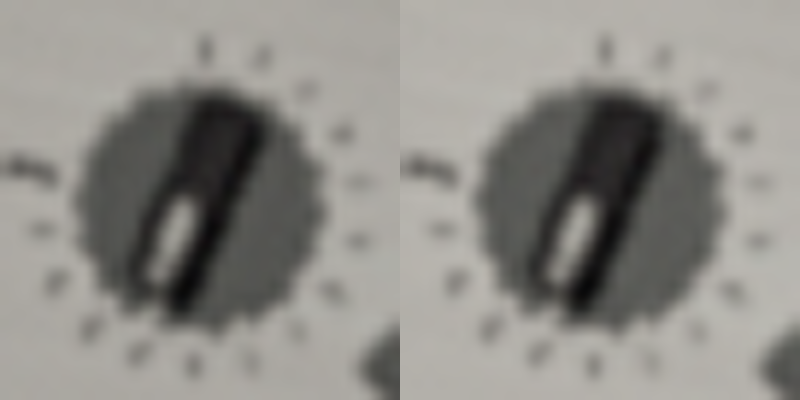

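The dial is back on the 4th mark after the stop. The bar axis points from (235,110) to (165,300), matching the mark at (140,355) and not its neighbours. Next I'll grip the post with the jaws tangential to its arc.

move_arm(moves=[[[1,0.2,0.45,0,0,0,0.8],[1,0.45,0.95,0,0,0,2],[1,0.7,1.45,0,0,0,3.2],[1,0.95,1.9,0.2,0,0,4.2],[1,1.03,2.07,0.4,0,0,4.8],[1,1.03,2.07,0.4,0,0,4.8],[1,1.03,2.07,0.4,0,0,4.8]]])

```text
clock: 9.95
eef_pos: [0.5729, -0.0764, 0.2119]
orientation: [[-0.676, 0.737, 0.0], [0.737, 0.676, -0.0], [-0.0, 0.0, -1.0]]
ft_force: [-0.5, 0.3, -0.5]
gripper_width: 0.0853
```

```bash
python3 d.py .5725 -.083 .131 131.9
```

```text
t 9.95 tcp [ 0.5729 -0.0764  0.2119] xang 132.54 zax [ 0.0004 -0.0002 -1.    ] q [ 33.0034  23.4519 -38.7218 101.0544  16.5124  61.251   31.0951] F [-0.4969  0.2826 -0.5028] T [-0.0486  0.028   0.0058] w 0.08531901973795725
shift units [-0.1138 -0.1179  2.0229] turn units 0.12730376954207828
```

move_arm(moves=[[[1,-0.11,-0.12,0.3,0,0,0],[1,-0.11,-0.12,0.8,0,0,0],[1,-0.11,-0.12,1.3,0,0,0],[1,-0.11,-0.12,1.7,0,0,0],[1,-0.11,-0.12,2.0,0,0,0],[0,-0.11,-0.12,2.0,0,0,0],[-1,-0.11,-0.12,2.0,0,0,0],[-1,-0.11,-0.12,2.0,0,0,0],[-1,-0.11,-0.12,2.0,0,0,0],[-1,-0.11,-0.12,2.0,0,0,0]]], grip_force=20)

```text
clock: 10.95
eef_pos: [0.5731, -0.0839, 0.1322]
orientation: [[-0.674, 0.739, 0.002], [0.739, 0.674, -0.0], [-0.002, 0.001, -1.0]]
ft_force: [0.3, 0.2, 1.3]
gripper_width: 0.0175
```

```bash
cat >> d.py <<'E'
    s=ctrl.observe(); R=s["orientation"]; C=np.array([.532,-.0373]); p=s["eef_pos"]; a0=np.arctan2(p[1]-C[1],p[0]-C[0])
    print("post ang",np.degrees(a0),"r",np.hypot(*(p[:2]-C)))
    for k in np.linspace(.1,1,10):
        th=np.radians(-48+k*(-104.5+48)); q=np.r_[C+.060*np.array([np.cos(th),np.sin(th)]),p[2]]
        print(np.round(R.T@(q-p)/.04,2), round(k*56.5/5,2))
E
python3 d.py .5725 -.083 .131 131.9
```

```text
File "d.py", line 8
    s=ctrl.observe(); R=s["orientation"]; C=np.array([.532,-.0373]); p=s["eef_pos"]; a0=np.arctan2(p[1]-C[1],p[0]-C[0])
IndentationError: unexpected indent
```

```bash
sed -i 's/__main__": delta/__main__":\n    delta/' d.py; python3 d.py .5725 -.083 .131 131.9
```

```text
t 10.95 tcp [ 0.5731 -0.0839  0.1322] xang 132.36 zax [ 0.0023 -0.0002 -1.    ] q [ 31.4605  28.4777 -36.2915 105.4528  20.8098  52.6758  28.0393] F [0.3183 0.2457 1.28  ] T [ 0.0365 -0.0822 -0.006 ] w 0.01745442428563425
shift units [0.0254 0.0045 0.0312] turn units 0.09188923859983902
post ang -48.60559445552322 r 0.06208050640425867
[ 0.06 -0.13 -0.  ] 1.13
[ 0.08 -0.28 -0.  ] 2.26
[ 0.12 -0.42 -0.  ] 3.39
[ 0.17 -0.56 -0.  ] 4.52
[ 0.23 -0.69 -0.  ] 5.65
[ 0.31 -0.82 -0.  ] 6.78
[ 0.4  -0.94 -0.  ] 7.91
[ 0.5  -1.04 -0.  ] 9.04
[ 0.61 -1.14 -0.  ] 10.17
[ 0.73 -1.23 -0.  ] 11.3
```

The post is gripped at a width of 17.5 mm. Now I follow the arc.

move_arm(moves=[[[-1,0.03,-0.13,0,0,0,1.1],[-1,0.06,-0.27,0,0,0,2.2],[-1,0.1,-0.42,0,0,0,3.4],[-1,0.16,-0.56,0,0,0,4.5],[-1,0.23,-0.69,0,0,0,5.6],[-1,0.31,-0.82,0,0,0,6.8],[-1,0.4,-0.94,0,0,0,7.9],[-1,0.5,-1.04,0,0,0,9],[-1,0.6,-1.13,0,0,0,10.2],[-1,0.66,-1.18,0,0,0,10.8]]])

```text
clock: 11.95
eef_pos: [0.5196, -0.0969, 0.1322]
orientation: [[0.204, 0.979, 0.001], [0.979, -0.204, -0.002], [-0.001, 0.002, -1.0]]
ft_force: [0.5, -1.5, 1.2]
gripper_width: 0.0173
```

move_arm(moves=[[[-1,0,0,0,0,0,0],[-1,0,-0.08,0,0,0,0],[-1,0,-0.08,0,0,0,0]]])

```text
clock: 12.25
eef_pos: [0.5196, -0.0968, 0.1323]
orientation: [[0.201, 0.98, 0.008], [0.98, -0.201, -0.001], [0.0, 0.008, -1.0]]
ft_force: [6.5, -3.5, -1.6]
gripper_width: 0.0174
```

```bash
python3 d.py .5189 -.0959 .131 77.2|head -3
```

```text
t 12.25 tcp [ 0.5196 -0.0968  0.1323] xang 78.41 zax [ 0.0076 -0.0015 -1.    ] q [ 25.8361  21.6428 -24.6293 112.765   12.1019  47.5956 -16.9924] F [ 6.4763 -3.4776 -1.6287] T [-0.7651 -1.2082  0.097 ] w 0.017386441473286003
shift units [ 0.0195 -0.0231  0.0313] turn units 0.2421245448775835
post ang -101.72676396709382 r 0.06081927022768132
```

The end stop is felt: a 6.5 N reaction and no further travel, with the post at −101.7° against an expected −102.8°. I'll release and retreat.

move_arm(moves=[[[-0.4,0,0.08,0,0,0,0],[0.2,0,0.08,0,0,0,0],[0.6,0,0.08,0,0,0,0],[0.6,0,0.08,0,0,0,0],[0.6,0,0.08,-0.5,0,0,0],[0.6,0,0.08,-1.2,0,0,0],[0.6,0,0.08,-2,0,0,0],[0.6,-0.8,0.08,-2.5,0,0,0],[0.6,-1.8,0.08,-2.5,0,0,0],[0.6,-2.8,0.08,-2.5,0,0,0]]])

```text
clock: 13.25
eef_pos: [0.497, -0.2066, 0.2323]
orientation: [[0.2, 0.98, 0.002], [0.98, -0.2, -0.001], [-0.001, 0.002, -1.0]]
ft_force: [1.1, -0.4, 0.1]
gripper_width: 0.0683
```

move_arm(moves=[[[0.6,-0.8,0,0,0,0,0],[0.6,-1.5,0,0,0,0,0],[0.6,-1.5,0,0,0,0,0],[0.6,-1.5,0,0,0,0,0]]])

```text
clock: 13.65
eef_pos: [0.4845, -0.2646, 0.231]
orientation: [[0.203, 0.979, -0.0], [0.979, -0.203, 0.001], [0.001, -0.001, -1.0]]
ft_force: [-0.1, 0.6, -0.3]
gripper_width: 0.0686
```

```bash
python3 - <<'E'
from bench import vision,ctrl
import cv2, numpy as np
s=ctrl.observe(); print(s["clock"],s["eef_pos"],s["ft_force"])
o=[]
for n,(x,y) in {"top":(262,180),"scene":(280,155)}.items():
    r=vision.read_camera(n); np.savez(f"pics/{n}3.npz",**r)
    o.append(cv2.resize(r["image"][y:y+90,x:x+90,::-1],None,fx=4.4,fy=4.4,interpolation=cv2.INTER_CUBIC))
cv2.imwrite("pics/c3.png",np.hstack(o))
E
```

```text
13.65 [ 0.48450388 -0.26463991  0.23104544] [-0.0770281   0.55772872 -0.29929576]
```

View pics/c3.png

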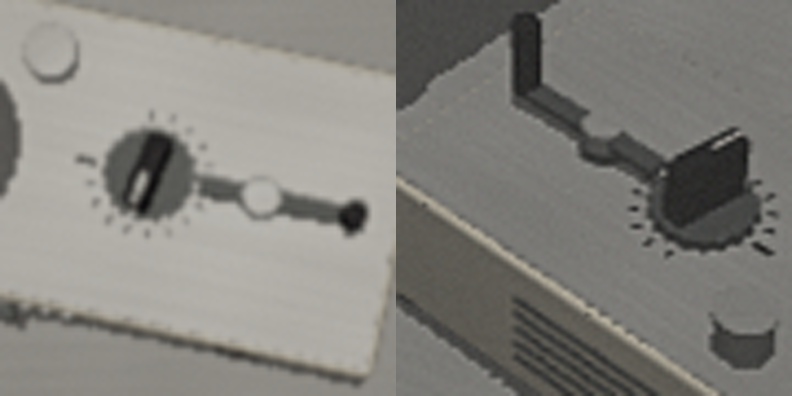

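The picture shows the jaw pointing at the skirt, the post straight away from the dial, the dial unchanged and the cup in place. One last numeric check before handing in.

```bash
python3 - <<'E'
from ang import *
T=np.load("pics/top3.npz"); S=np.load("pics/scene3.npz")
u=lambda x,y,X,Y:(X-.4+x/4.4,Y-.4+y/4.4)
p,e=tri(T,u(353,206,262,180),S,u(526-396,16,280,155)); d=p[:2]-[.532,-.0373]
print(p,e,"lever",np.radians(-32.85)-np.arctan2(d[1],d[0]),np.hypot(*d)); print(ang(T))
for n in("top","scene"):
    a=np.load(f"pics/{n}0.npz")["image"].astype(int);b=np.load(f"pics/{n}3.npz")["image"].astype(int)
    for k,(x,y) in dict(jam=(188,214),brush=(438,190),cup=(273,191)).items() if n=="top" else []: print(k,np.abs(a-b)[y-14:y+14,x-8:x+8].mean())
E
```

```text
[ 0.52214306 -0.09488851  0.17681478] 0.001471444850184366 lever 1.1669746320876568 0.05842598519721312
[(45, 4164, 166.0), (55, 5267, 161.9), ('white', 876, 175.1)]
jam 6.208333333333333
brush 6.066220238095238
cup 6.857142857142857
```

```bash
python3 -c "
from bench import close_job; print(close_job())"
```

```text
the job is handed in; nothing more can be done
None
```

I set the dial against its stop, backed it off four clicks and swung the lock lever home. The job was handed in at about 14 s of the 64 s allowed.

**Dial:** I gripped the bar and turned it clockwise to the stop, where the torque rose to about 1.8 N m with the tool at about 78° (the mill axis is at 77.3°). I then backed it off to a tool heading of 156.2°. Pictures after release and after locking show the pointer on the fourth mark, close to where it started. My automatic angle from the white line disagreed (175–177°, where about 157° was expected). I judged that measurement unreliable and trusted the bar axis and the plate marks instead.

**Lever:** I gripped the post and followed its arc until it stopped moving with a 6.5 N reaction, at about 1.20 rad by the tool position. After letting go, the two camera views gave 1.17 rad, good to about 0.05, against the 1.12 needed. The jaw is in line with the dial.

**Bystanders and arm:** The cup looks unmoved in the last picture. Small image differences at the cup, jar and brush show no sign of movement. The arm was clear of the mill when I handed in.

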